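# Turn round the shoe-cream queue

## Robot

A 7-joint arm with a two-finger parallel gripper is mounted at the origin on the work surface. World frame = base frame: x ahead of the robot, y to its left, z up, the work surface at z = 0. Lengths are in m, angles in rad, forces in N, time in s.
With the tool pointing down it reaches from about 0.4 to 0.85 m from the base axis. Payload 4.5 kg.
Tool frame: the origin (TCP) lies between the finger pads; the fingertips stand arm.nose_length ahead of it and the grasp point (between the pads) is the TCP (arm.nose_length is the distance from the TCP to the fingertips, in m); z points along the fingers, y is the line along which they close (so a half turn about z gives the same grasp; the last joint's range is limited). The gripper opens to 88 mm and grips with 3 to 60 N. Pads are 18 mm wide; open, the fingers measure 123 mm over their backs; the gripper's body (75 mm by 187 mm) begins 45 mm behind the grasp point.
Start: joints at [1.252, 0.689, -0.195, 1.565, 0.157, 0.902, -0.215], TCP at [0.216, -0.587, 0.258] pointing down, gripper open.
Joint ranges: [-3.01, 3.01], [-0.46, 2.08], [-1.47, 1.51], [0.13, 2.56], [-1, 4.14], [0.04, 2.09], [-2.66, 2.66]. Speed limits (rad/s): [2.57, 2.57, 3.14, 3.14, 3.14, 3.14, 3.14].

## Interface

Orientations are given as a unit quaternion [w, x, y, z].
In Python, from plant import arm gives the robot as it stands.
- The arm moves only by the shell command python3 -m handwheel 'ROWS' [OPENING] [FORCE]. ROWS is a JSON object of lists of equal length, an entry for each row: "slide": the shift along the tool's x, y, z in units of 0.25 m (1.0 is 0.25 m), a list of three; "roll": the turn about the tool's z in units of 45 degrees (1.0 is 45 degrees). In form: {"slide": [[dx, dy, dz], ...], "roll": [roll, ...]}. A call has 1 to 10 rows; each row is the pose to reach, as a shift and turn from the pose commanded when the call began, along the tool's axes at that moment; what a row does not reach only later rows make up. A row lasts 1/10 s, in which the tool goes at most 50 mm and 8.59 degrees, less where a joint would pass 70% of its speed; a pose out of reach is approached as far as the arm can. A call with a number of a shift or a turn outside -1 to 1 is refused whole. A call with a gripper value outside its range is refused whole. OPENING is the finger opening in mm, from 0 to 88.1, set as the call begins (- or left out, the last holds). The fingers move at their own pace and stop on an object; FORCE is the grip in N (left out, the last holds). Time passes only in rows, so rows that repeat a pose let the fingers close. It gives the time, the measured TCP pose, the force, the opening and the grip force at its end, in the units of the state.
- arm.get_state(): the state, without advancing time (a new reading comes with each control period).
- arm.capture(name): name is "scene" or "side" or "wrist"; returns (picture, depth): 384x512x3 uint8, red, green, blue; 384x512 float32, m along the optical axis (not along the pixel's ray), 0 where there is no reading.
- arm.camera_params(name): a dict with "K" (3x3 intrinsics, pixels), "D" ([k1, k2, p1, p2, k3] as OpenCV has them; the pictures are not rectified), "world_from_camera" (4x4, takes a point from camera to world coordinates). Camera axes: x right, y down, z forward; pixel columns grow to the right and rows downward; lengths in m; the calibration is good to about 2 mm. A picture is of the moment at which its call begins: read the wrist's pose just before it. camera_params takes no time and is no camera call; for the wrist camera it gives the pose at the moment of the call.
- arm.sign_off(): hands the job in; it is judged then, once.
The state is a dict: "time": time; "joint_pos": joint angles; "qvel": joint speeds; "joint_torque": joint torques, N m; "tcp_pos": TCP position; "orientation": TCP orientation; "contact_force": force on the tool from outside, world axes, zero at the start; "ft_torque": the same for the moment, N m; "finger_gap": finger opening in m; "finger_force": force on a finger pad.
Only numpy, scipy, OpenCV 4.12 (cv2) and the standard library are available. Lean on these libraries where they do the work, as an engineer would, in place of code of your own. Each camera call takes 0.05 s, during which the arm holds its last target. There are 200 camera calls.

## Task

The jars of shoe cream on the beech rack are queued with the newest next to the yellow end, where the next jar is taken. Move all four to the white rack in the reverse order, one to a bay, so that the jar that was next to the beech rack's yellow end comes farthest from the white rack's yellow end, and so on along the row. Leave every jar standing upright on the floor of its bay, and never tip one over.

Things in the scene. Friction and masses are not known exactly. Their poses are not given: they have to be found in the camera images.
- beech_rack: pale wooden rack, fixed, the nearer or the farther of the two, holds the jars at the start. 70 mm deep (x); four bays along its y, centres at x 0, y +114, +38, -38, -114 mm, floors 30 mm above the bench. Bay 72 (y) by 62 mm; rims 5 mm, dividers 12 mm above the floor. Yellow block, 45 mm high, at its +y end. Origin: centre of underside; x away from the robot, y to its left, up to 9 degrees askew.
- white_rack: white rack, fixed, empty at the start, same shape as the beech rack: 70 mm deep (x); four bays along its y, centres at x 0, y +114, +38, -38, -114 mm, floors 30 mm above the bench. Bay 72 (y) by 62 mm; rims 5 mm, dividers 12 mm above the floor. Yellow block, 45 mm high, at its +y end. Origin: centre of underside; x away from the robot, y to its left, up to 9 degrees askew.
- jar_black_mid (a point): shoe-cream jar: an upright round white jar with a black screw lid, 50 mm in diameter and 56 mm high all told (the upper 16 mm are the lid), about 0.12 kg, loose. The point is its centre, 28 mm above its underside; z is its own axis, up.
- jar_red_mid (a point): shoe-cream jar: an upright round white jar with a red screw lid, 50 mm in diameter and 56 mm high all told (the upper 16 mm are the lid), about 0.12 kg, loose. The point is its centre, 28 mm above its underside; z is its own axis, up.
- jar_blue_mid (a point): shoe-cream jar: an upright round white jar with a blue screw lid, 50 mm in diameter and 56 mm high all told (the upper 16 mm are the lid), about 0.12 kg, loose. The point is its centre, 28 mm above its underside; z is its own axis, up.
- jar_green_mid (a point): shoe-cream jar: an upright round white jar with a green screw lid, 50 mm in diameter and 56 mm high all told (the upper 16 mm are the lid), about 0.12 kg, loose. The point is its centre, 28 mm above its underside; z is its own axis, up.
- clip_black: a black label clip, 15 x 34 x 18 mm, fixed on the rim of the beech rack on its -x side, opposite the jar with the black lid as it stands at the start. It stays there and shows which bay that jar came from. Origin: its middle, 38 mm from the bay's centre; its top is 8 mm above the bay floor.
- clip_red: a red label clip, 15 x 34 x 18 mm, fixed on the rim of the beech rack on its -x side, opposite the jar with the red lid as it stands at the start. It stays there and shows which bay that jar came from. Origin: its middle, 38 mm from the bay's centre; its top is 8 mm above the bay floor.
- clip_blue: a blue label clip, 15 x 34 x 18 mm, fixed on the rim of the beech rack on its -x side, opposite the jar with the blue lid as it stands at the start. It stays there and shows which bay that jar came from. Origin: its middle, 38 mm from the bay's centre; its top is 8 mm above the bay floor.
- clip_green: a green label clip, 15 x 34 x 18 mm, fixed on the rim of the beech rack on its -x side, opposite the jar with the green lid as it stands at the start. It stays there and shows which bay that jar came from. Origin: its middle, 38 mm from the bay's centre; its top is 8 mm above the bay floor.

How it is judged:
At the end, for the whole second after the job is handed in: Each jar stands in the white rack's bay that mirrors its starting bay (nearest the beech rack's yellow end goes farthest from the white rack's), within 14 mm of the bay centre along the row, 12 mm across, 6 mm in height, upright within 0.1 rad, released and at rest (((y of clip_black in the frame of beech_rack between 0.094 and 0.134 m and y of jar_black_mid in the frame of white_rack between -0.128 and -0.1 m) or (y of clip_black in the frame of beech_rack between 0.018 and 0.058 m and y of jar_black_mid in the frame of white_rack between -0.052 and -0.024 m) or (y of clip_black in the frame of beech_rack between -0.058 and -0.018 m and y of jar_black_mid in the frame of white_rack between 0.024 and 0.052 m) or (y of clip_black in the frame of beech_rack between -0.134 and -0.094 m and y of jar_black_mid in the frame of white_rack between 0.1 and 0.128 m)) and x of jar_black_mid in the frame of white_rack between -0.012 and 0.012 m and z of jar_black_mid in the frame of white_rack between 0.052 and 0.064 m and angle between each of jar_black_mid, jar_red_mid, jar_blue_mid, jar_green_mid's own z axis and vertical below 0.1 rad and linear speed of each of jar_black, jar_red, jar_blue, jar_green below 0.02 m/s and ((y of clip_red in the frame of beech_rack between 0.094 and 0.134 m and y of jar_red_mid in the frame of white_rack between -0.128 and -0.1 m) or (y of clip_red in the frame of beech_rack between 0.018 and 0.058 m and y of jar_red_mid in the frame of white_rack between -0.052 and -0.024 m) or (y of clip_red in the frame of beech_rack between -0.058 and -0.018 m and y of jar_red_mid in the frame of white_rack between 0.024 and 0.052 m) or (y of clip_red in the frame of beech_rack between -0.134 and -0.094 m and y of jar_red_mid in the frame of white_rack between 0.1 and 0.128 m)) and x of jar_red_mid in the frame of white_rack between -0.012 and 0.012 m and z of jar_red_mid in the frame of white_rack between 0.052 and 0.064 m and ((y of clip_blue in the frame of beech_rack between 0.094 and 0.134 m and y of jar_blue_mid in the frame of white_rack between -0.128 and -0.1 m) or (y of clip_blue in the frame of beech_rack between 0.018 and 0.058 m and y of jar_blue_mid in the frame of white_rack between -0.052 and -0.024 m) or (y of clip_blue in the frame of beech_rack between -0.058 and -0.018 m and y of jar_blue_mid in the frame of white_rack between 0.024 and 0.052 m) or (y of clip_blue in the frame of beech_rack between -0.134 and -0.094 m and y of jar_blue_mid in the frame of white_rack between 0.1 and 0.128 m)) and x of jar_blue_mid in the frame of white_rack between -0.012 and 0.012 m and z of jar_blue_mid in the frame of white_rack between 0.052 and 0.064 m and ((y of clip_green in the frame of beech_rack between 0.094 and 0.134 m and y of jar_green_mid in the frame of white_rack between -0.128 and -0.1 m) or (y of clip_green in the frame of beech_rack between 0.018 and 0.058 m and y of jar_green_mid in the frame of white_rack between -0.052 and -0.024 m) or (y of clip_green in the frame of beech_rack between -0.058 and -0.018 m and y of jar_green_mid in the frame of white_rack between 0.024 and 0.052 m) or (y of clip_green in the frame of beech_rack between -0.134 and -0.094 m and y of jar_green_mid in the frame of white_rack between 0.1 and 0.128 m)) and x of jar_green_mid in the frame of white_rack between -0.012 and 0.012 m and z of jar_green_mid in the frame of white_rack between 0.052 and 0.064 m); the robot touches nothing.
It fails at once if the black-lidded jar is tipped over (more than about 45 degrees) (angle between jar_black_mid's own z axis and vertical above 0.8 rad).
It fails at once if the red-lidded jar is tipped over (more than about 45 degrees) (angle between jar_red_mid's own z axis and vertical above 0.8 rad).
It fails at once if the blue-lidded jar is tipped over (more than about 45 degrees) (angle between jar_blue_mid's own z axis and vertical above 0.8 rad).
It fails at once if the green-lidded jar is tipped over (more than about 45 degrees) (angle between jar_green_mid's own z axis and vertical above 0.8 rad).
It also fails if it takes over 102 s, if anything falls off the work surface, if the arm or the gripper's body presses on something with over 40 N, if the wrist force passes 120 N, or if a joint passes its speed limit or range.

## Working session

There is one attempt and no reset: what is moved stays moved. The work goes in short steps, Python scripts to look and compute and a shell command to move; the robot and the scene stay as the last step left them, time stands still between calls to the robot, and variables do not carry over. Pictures are saved under pics/ and viewed, at most 14 in all, crops included, and the job is handed in when it is done.

```bash
ls; mkdir -p pics; python3 - <<'E'
from plant import arm
import cv2, numpy as np
s=arm.get_state();print(s['time'],s['tcp_pos'],s['orientation'],s['finger_gap'],arm.nose_length)
for n in ("scene","side"):
    p,d=arm.capture(n);cv2.imwrite(f'pics/{n}0.png',cv2.cvtColor(p,cv2.COLOR_RGB2BGR));np.save(f'{n}_d.npy',d);np.save(f'{n}_p.npy',p)
    c=arm.camera_params(n);print(n,np.round(c['K'],1).tolist(),c['D'],np.round(c['world_from_camera'],3).tolist())
E
```

```text
pics
0.0 [ 0.21570052 -0.58594741  0.25690083] [-9.06770375e-04  9.84478287e-01  1.75503924e-01 -2.31667483e-04] 0.08787378733979863 0.019
scene [[365.8, 0.0, 258.5], [0.0, 365.8, 197.1], [0.0, 0.0, 1.0]] [-0.12069104  0.          0.          0.          0.        ] [[-0.332, 0.66, -0.674, 1.009], [0.943, 0.224, -0.246, 0.148], [-0.011, -0.717, -0.697, 0.588], [0.0, 0.0, 0.0, 1.0]]
side [[404.6, 0.0, 253.0], [0.0, 404.6, 185.7], [0.0, 0.0, 1.0]] [-0.09294346  0.          0.          0.          0.        ] [[0.732, -0.396, 0.555, 0.167], [-0.681, -0.411, 0.605, -0.418], [-0.011, -0.821, -0.571, 0.425], [0.0, 0.0, 0.0, 1.0]]
```

View pics/scene0.png

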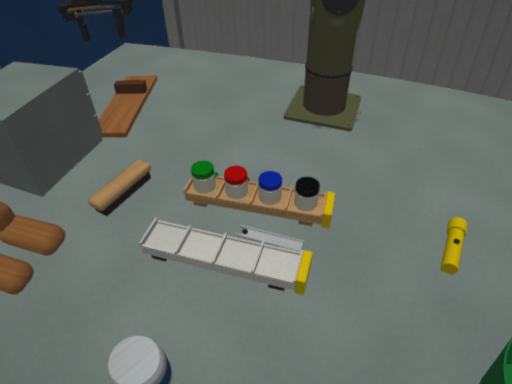

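View pics/side0.png

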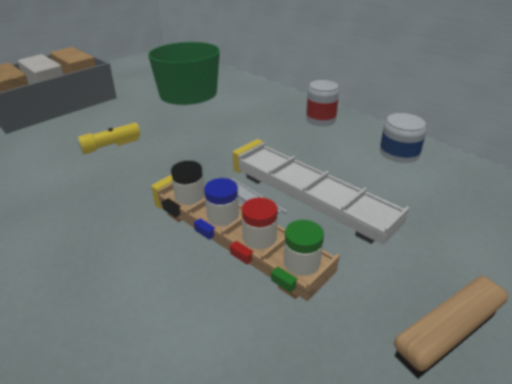

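The scene view shows the nearer (beech) rack with, from the yellow end (333,208), black (307,187), blue (270,181), red (235,175) and green (203,170). The empty white rack is beyond it, with its yellow block at (304,271). The clips in the side view give the same order.

```bash
cat > h.py <<'E'
import cv2, numpy as np
from plant import arm
def cloud(p,d,c):
    """world point for every pixel"""
    h,w=d.shape; u,v=np.meshgrid(np.arange(w),np.arange(h))
    n=cv2.undistortPoints(np.stack([u,v],-1).reshape(-1,1,2).astype(np.float64),c['K'],np.array(c['D'])).reshape(h,w,2)
    P=np.dstack([n*d[...,None],d]); T=np.array(c['world_from_camera'])
    return P@T[:3,:3].T+T[:3,3]
def lids(p,W,zlo=.08,zhi=.092,box=None):
    hsv=cv2.cvtColor(p,cv2.COLOR_RGB2HSV); H,S,V=[hsv[...,i].astype(int) for i in range(3)]
    z=(W[...,2]>zlo)&(W[...,2]<zhi)
    m={'red':((H<8)|(H>172))&(S>120),'blue':(H>105)&(H<130)&(S>120),'green':(H>50)&(H<90)&(S>100),'black':(V<70)}
    out={}
    for k,a in m.items():
        a=a&z
        if box is not None: a&=(W[...,0]>box[0])&(W[...,0]<box[1])&(W[...,1]>box[2])&(W[...,1]<box[3])
        n,l,st,ce=cv2.connectedComponentsWithStats(a.astype(np.uint8))
        if n<2: continue
        i=1+np.argmax(st[1:,4]); q=W[l==i]
        c,r=cv2.minEnclosingCircle(q[:,:2].astype(np.float32))
        out[k]=(np.round(c,4).tolist(),round(r,4),round(np.median(q[:,2]),4),len(q),np.round(ce[i]).tolist())
    return out
E
python3 - <<'E'
from h import *
for n in ("scene","side"):
    p=np.load(f'{n}_p.npy');d=np.load(f'{n}_d.npy');W=cloud(p,d,arm.camera_params(n))
    box=(.35,.85,-.5,.4)
    for k,v in lids(p,W,box=box).items(): print(n,k,v)
    hsv=cv2.cvtColor(p,cv2.COLOR_RGB2HSV); H,S,V=[hsv[...,i].astype(int) for i in range(3)]
    print('bench z',np.median(W[...,2]), 'px', W[250,270] if n=='scene' else W[185,320])
    ib=(W[...,0]>box[0])&(W[...,0]<box[1])&(W[...,1]>box[2])&(W[...,1]<box[3])
    for nm,m in (('white',(S<60)&(V>120)&(W[...,2]>.026)&(W[...,2]<.05)),('yellow',(H>22)&(H<32)&(S>150)&(W[...,2]>.04)&(W[...,2]<.06)),('beech',(H>6)&(H<20)&(S>70)&(W[...,2]>.026)&(W[...,2]<.05))):
        l,st,ce=cv2.connectedComponentsWithStats((m&ib).astype(np.uint8))[1:]
        for i in np.argsort(-st[1:,4])[:2]+1:
            if st[i,4]<30: continue
            r=cv2.minAreaRect(W[l==i][:,:2].astype(np.float32)*1000); print(n,nm,st[i,4],np.round(ce[i]),np.round(r[0],1),np.round(r[1],1),round(r[2],2),np.round(W[l==i][:,2].mean(),4))
E
```

```text
scene red ([0.4691, -0.1008], 0.025, np.float64(0.0854), 313, [235.0, 174.0])
scene blue ([0.4631, -0.0256], 0.0254, np.float64(0.0854), 329, [270.0, 179.0])
scene green ([0.4758, -0.1761], 0.0254, np.float64(0.0857), 296, [202.0, 168.0])
scene black ([0.4552, 0.0528], 0.0255, np.float64(0.0855), 344, [307.0, 185.0])
bench z 0.0005433241189847227 px [0.59915968 0.020066   0.03035673]
scene white 4581 [226. 251.] [631.3 -69.1] [ 73.  305.2] 3.24 0.0318
scene white 66 [148. 229.] [ 639.  -222.9] [69.2  5.4] 3.99 0.0421
scene yellow 311 [304. 267.] [623.8  92.9] [67.4 17.5] 2.87 0.045
scene yellow 195 [329. 204.] [451.  102.2] [71.  16.7] 5.06 0.0442
scene beech 1863 [258. 199.] [462.  -60.8] [ 81.  307.5] 4.7 0.032
scene beech 1356 [ 35. 235.] [ 728.8 -448. ] [ 64.1 107. ] 3.74 0.0422
side red ([0.4672, -0.1014], 0.0247, np.float64(0.0855), 685, [259.0, 209.0])
side blue ([0.4617, -0.026], 0.025, np.float64(0.0855), 551, [220.0, 188.0])
side green ([0.4741, -0.1767], 0.0251, np.float64(0.0855), 851, [304.0, 234.0])
side black ([0.4544, 0.0514], 0.0245, np.float64(0.0854), 450, [186.0, 170.0])
bench z -0.0005044676139854543 px [ 0.63525646 -0.07682153  0.03053879]
side white 4495 [326. 189.] [632.  -69.2] [ 74.6 310.1] 3.24 0.0317
side white 51 [217. 222.] [444.4 -38.2] [25.7 46.4] 34.47 0.0322
side yellow 110 [162. 183.] [435.7  99.7] [40.7 13.5] 6.48 0.044
side yellow 92 [246. 147.] [618.6  90.4] [64.4 12.2] 0.81 0.0443
side beech 4662 [450. 323.] [ 530.8 -366.4] [ 43.3 168.3] 79.6 0.0421
side beech 1200 [255. 244.] [467.5 -97.6] [ 70.4 135.7] 4.54 0.0328
```

```bash
python3 -m handwheel '{"slide":[[0.15,-0.12,0],[0.31,-0.24,0],[0.46,-0.35,0],[0.62,-0.47,0],[0.77,-0.59,0],[0.77,-0.59,0],[0.77,-0.59,0]],"roll":[-0.12,-0.24,-0.36,-0.48,-0.6,-0.75,-0.75]}' 88 20; cat >> h.py <<'E'
def go(x,y,z,ang=0.):
    """slide units and roll units from the present pose to world x,y,z with tool y at ang deg"""
    from scipy.spatial.transform import Rotation as R
    s=arm.get_state(); q=s['orientation']; M=R.from_quat([q[1],q[2],q[3],q[0]]).as_matrix()
    d=M.T@(np.array([x,y,z])-s['tcp_pos'])/.25
    a=np.degrees(np.arctan2(M[1,1],M[0,1]))
    print('t',round(s['time'],2),'tcp',np.round(s['tcp_pos'],4),'tilt',np.round(M[:,2],3),'yang',round(a,2),'slide',np.round(d,3),'roll',round(-(ang-a)/45,3),'gap',round(s['finger_gap'],4))
E
python3 -c "
from h import *
go(.4745,-.1765,.257)"
```

```text
time: 0.8
tcp_pos: [0.3464, -0.3802, 0.2576]
orientation: [-0.0, 0.89, 0.455, 0.0]
contact_force: [0.2, -0.6, -0.7]
finger_gap: 0.0879
finger_force: 0.0
t 0.8 tcp [ 0.3464 -0.3802  0.2576] tilt [-0.     0.001 -1.   ] yang -35.81 slide [ 0.961 -0.061  0.003] roll -0.796 gap 0.0879
```

```bash
python3 -m handwheel '{"slide":[[0.2,-0.01,0],[0.4,-0.02,0],[0.6,-0.04,0],[0.8,-0.05,0],[0.96,-0.06,0],[0.96,-0.06,0],[0.96,-0.06,0]],"roll":[-0.14,-0.28,-0.42,-0.56,-0.7,-0.796,-0.796]}' ; python3 - <<'E'
from h import *
c=arm.camera_params('wrist');p,d=arm.capture('wrist');cv2.imwrite('pics/w1.png',cv2.cvtColor(p,cv2.COLOR_RGB2BGR))
W=cloud(p,d,c);print(np.round(c['world_from_camera'],3).tolist())
for k,v in lids(p,W).items(): print(k,v)
go(.4745,-.1765,.068)
E
```

```text
time: 1.5
tcp_pos: [0.4748, -0.1791, 0.2573]
orientation: [-0.0, 0.709, 0.705, -0.0]
contact_force: [0.4, -1.4, -0.8]
finger_gap: 0.0882
finger_force: 0.0
[[1.0, -0.005, -0.001, 0.476], [-0.005, -0.948, -0.319, -0.096], [0.0, 0.319, -0.948, 0.384], [0.0, 0.0, 0.0, 1.0]]
red ([0.4698, -0.101], 0.0246, np.float64(0.0853), 1843, [248.0, 105.0])
blue ([0.463, -0.0262], 0.0248, np.float64(0.0852), 2192, [240.0, 25.0])
green ([0.4769, -0.1758], 0.0251, np.float64(0.0852), 1510, [255.0, 175.0])
black ([0.4818, -0.1544], 0.0118, np.float64(0.084), 24, [260.0, 155.0])
t 1.55 tcp [ 0.4741 -0.1802  0.2573] tilt [-0.001 -0.001 -1.   ] yang -0.56 slide [0.016 0.002 0.757] roll -0.012 gap 0.088
```

View pics/w1.png

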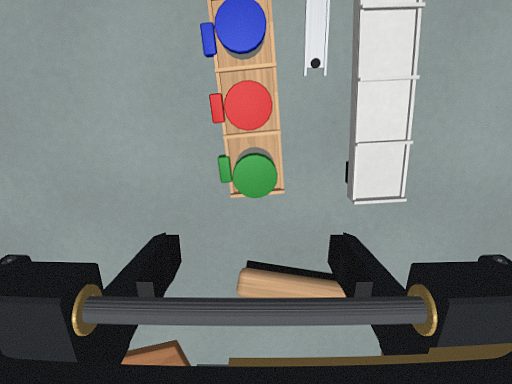

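The wrist view confirms green at (255,175), red at (248,105) and blue at (240,25). They agree with the other cameras to about 2 mm. The white rack's farthest bay floor is centred near (381,171).

```bash
python3 -m handwheel '{"slide":[[0.014,0.003,0.15],[0.014,0.005,0.32],[0.014,0.005,0.49],[0.014,0.005,0.64],[0.014,0.005,0.72],[0.014,0.005,0.757],[0.014,0.005,0.757]],"roll":[-0.012,-0.012,-0.012,-0.012,-0.012,-0.012,-0.012]}' 88 20; python3 -m handwheel '{"slide":[[0,0,0],[0,0,0],[0,0,0],[0,0,0],[0,0,0],[0,0,0],[0,0,0],[0,0,0]],"roll":[0,0,0,0,0,0,0,0]}' 40 20
python3 - <<'E'
from h import *
c=arm.camera_params('wrist');p,d=arm.capture('wrist');cv2.imwrite('pics/w2.png',cv2.cvtColor(p,cv2.COLOR_RGB2BGR))
go(.6253,.0438,.15)
E
```

```text
time: 2.25
tcp_pos: [0.475, -0.1766, 0.0677]
orientation: [-0.0, 0.706, 0.708, -0.001]
contact_force: [-0.3, 0.0, -0.6]
finger_gap: 0.0884
finger_force: 0.0
time: 3.05
tcp_pos: [0.4761, -0.1753, 0.0689]
orientation: [0.0, 0.705, 0.709, -0.0]
contact_force: [-1.4, 0.6, 5.6]
finger_gap: 0.0492
finger_force: 20.0
t 3.1 tcp [ 0.4761 -0.1753  0.0689] tilt [ 0.    -0.001 -1.   ] yang 0.32 slide [ 0.873  0.602 -0.325] roll 0.007 gap 0.0493
```

View pics/w2.png

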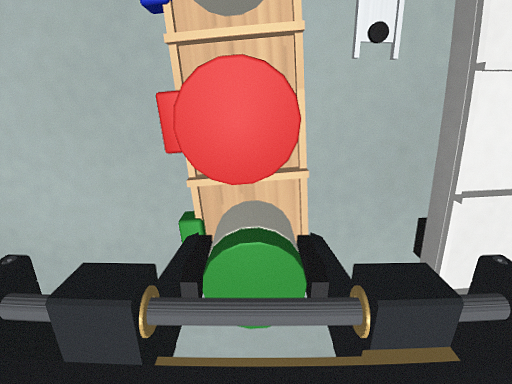

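Green sits between the fingers at (255,275) and the gap is 49 mm, so the grasp holds.

```bash
python3 -m handwheel '{"slide":[[0,0,-0.04],[0,0,-0.14],[0,0,-0.25],[0.08,0.05,-0.33],[0.2,0.13,-0.36],[0.34,0.23,-0.36],[0.5,0.34,-0.36],[0.66,0.45,-0.36],[0.8,0.55,-0.36],[0.873,0.602,-0.36]],"roll":[0,0,0,0,0,0,0,0,0,0]}'; python3 -m handwheel '{"slide":[[0,0,0],[0,0,0]],"roll":[0,0]}'
python3 - <<'E'
from h import *
c=arm.camera_params('wrist');p,d=arm.capture('wrist');cv2.imwrite('pics/w3.png',cv2.cvtColor(p,cv2.COLOR_RGB2BGR))
go(.6253,.0438,.07)
n='scene';p,d=arm.capture(n);W=cloud(p,d,arm.camera_params(n))
cv2.imwrite('pics/s3.png',cv2.resize(cv2.cvtColor(p,cv2.COLOR_RGB2BGR)[110:310,110:370],None,fx=3,fy=3))
print(lids(p,W,.11,.25,box=(.5,.75,-.2,.2)))
E
```

```text
time: 4.1
tcp_pos: [0.6267, 0.0493, 0.1591]
orientation: [-0.001, 0.704, 0.711, 0.002]
contact_force: [-0.1, 0.2, -1.0]
finger_gap: 0.0491
finger_force: 20.0
time: 4.3
tcp_pos: [0.6245, 0.0435, 0.1583]
orientation: [-0.0, 0.705, 0.709, -0.001]
contact_force: [-0.3, -1.2, -1.6]
finger_gap: 0.0494
finger_force: 20.0
t 4.35 tcp [0.6242 0.0422 0.1582] tilt [-0.002 -0.002 -1.   ] yang 0.27 slide [0.007 0.005 0.353] roll 0.006 gap 0.0494
{'blue': ([0.6464, 0.036], 0.0017, np.float64(0.2364), 3, [272.0, 189.0]), 'green': ([0.6262, 0.0421], 0.0297, np.float64(0.1747), 15, [278.0, 199.0]), 'black': ([0.6252, 0.0418], 0.0974, np.float64(0.2432), 2879, [273.0, 206.0])}
```

View pics/s3.png

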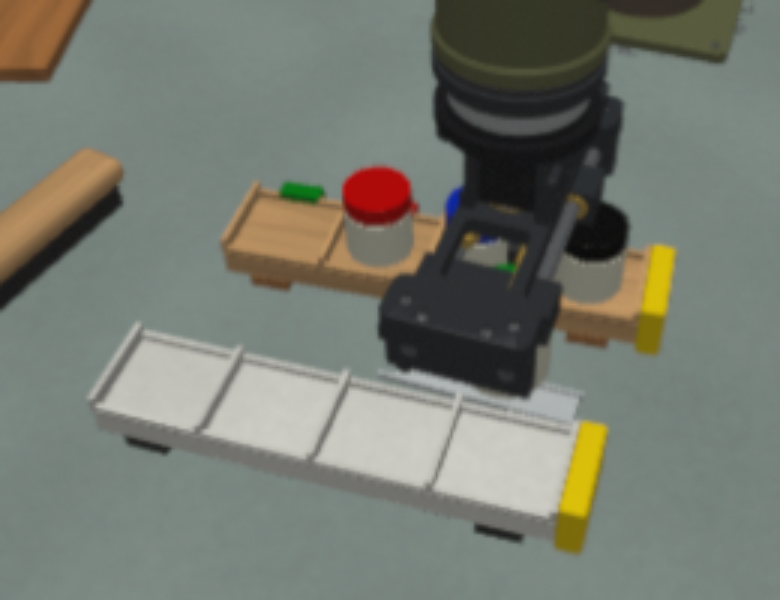

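The jar hangs clear over the white rack's yellow-end bay (crop 500,470). Now lowering it.

```bash
python3 -m handwheel '{"slide":[[0.007,0.005,0.1],[0.007,0.005,0.22],[0.007,0.005,0.3],[0.007,0.005,0.335],[0.007,0.005,0.348],[0.007,0.005,0.355],[0.007,0.005,0.355]],"roll":[0,0,0,0,0,0,0]}'; python3 -m handwheel '{"slide":[[0,0,0],[0,0,0],[0,0,0],[0,0,0],[0,0,0],[0,0,0]],"roll":[0,0,0,0,0,0]}' 88
python3 -c "
from h import *
go(.6253,.0438,.15)"
```

```text
time: 5.1
tcp_pos: [0.6271, 0.0455, 0.0706]
orientation: [0.0, 0.705, 0.709, 0.001]
contact_force: [0.1, 0.2, -1.2]
finger_gap: 0.0496
finger_force: 20.0
time: 5.7
tcp_pos: [0.6265, 0.0457, 0.0698]
orientation: [0.0, 0.705, 0.709, 0.0]
contact_force: [0.2, 0.1, 0.0]
finger_gap: 0.0878
finger_force: 0.0
t 5.7 tcp [0.6265 0.0457 0.0698] tilt [ 0. -0. -1.] yang 0.32 slide [-0.007 -0.005 -0.321] roll 0.007 gap 0.0878
```

```bash
python3 -m handwheel '{"slide":[[0,0,-0.1],[0,0,-0.25],[-0.03,-0.03,-0.36],[-0.13,-0.13,-0.36],[-0.25,-0.26,-0.36],[-0.37,-0.4,-0.36],[-0.49,-0.52,-0.36],[-0.57,-0.61,-0.36],[-0.587,-0.63,-0.36],[-0.587,-0.63,-0.36]],"roll":[0,0,0,0,0,0,0,0,0,0]}'
python3 - <<'E'
from h import *
n='side';p,d=arm.capture(n);W=cloud(p,d,arm.camera_params(n)); print(lids(p,W,box=(.5,.75,-.3,.2)))
n='scene';p,d=arm.capture(n);W=cloud(p,d,arm.camera_params(n)); print(lids(p,W,box=(.55,.75,-.3,.2)))
cv2.imwrite('pics/s4.png',cv2.resize(cv2.cvtColor(p,cv2.COLOR_RGB2BGR)[110:310,110:370],None,fx=3,fy=3))
go(.469,-.101,.068)
E
```

```text
time: 6.7
tcp_pos: [0.4698, -0.1024, 0.1599]
orientation: [0.0, 0.706, 0.709, 0.0]
contact_force: [-0.5, -0.3, -0.1]
finger_gap: 0.0881
finger_force: 0.0
{'green': ([0.6258, 0.0451], 0.026, np.float64(0.0854), 251, [268.0, 137.0])}
{'green': ([0.6264, 0.0444], 0.0251, np.float64(0.0857), 518, [278.0, 247.0]), 'black': ([0.65, 0.0496], 0.0026, np.float64(0.0804), 4, [278.0, 259.0])}
t 6.8 tcp [ 0.4717 -0.1005  0.16  ] tilt [ 0.003  0.001 -1.   ] yang 0.41 slide [-0.002 -0.012  0.368] roll 0.009 gap 0.0878
```

View pics/s4.png

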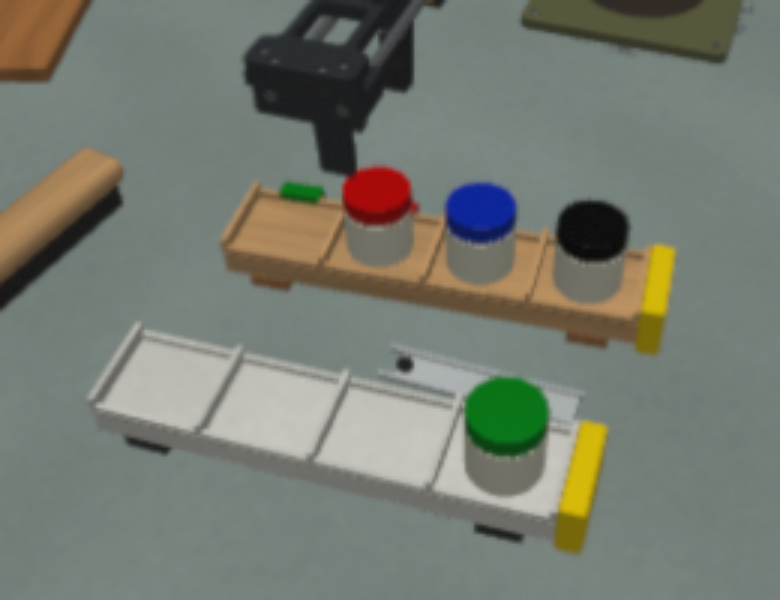

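Green (crop 507,435) stands upright in the yellow-end bay at world (626, 45). Red is next.

```bash
python3 -m handwheel '{"slide":[[0,-0.006,0.1],[0,-0.006,0.22],[0,-0.006,0.31],[0,-0.006,0.35],[0,-0.006,0.366],[0,-0.006,0.366]],"roll":[0.009,0.009,0.009,0.009,0.009,0.009]}'; python3 -m handwheel '{"slide":[[0,0,0],[0,0,0],[0,0,0],[0,0,0],[0,0,0],[0,0,0],[0,0,0]],"roll":[0,0,0,0,0,0,0]}' 40 20
python3 -c "
from h import *
go(.6296,-.0321,.158)"
```

```text
time: 7.4
tcp_pos: [0.4691, -0.1012, 0.0682]
orientation: [0.0, 0.707, 0.707, 0.0]
contact_force: [-0.4, 0.1, 0.4]
finger_gap: 0.0878
finger_force: 0.0
time: 8.1
tcp_pos: [0.4685, -0.1021, 0.0685]
orientation: [0.0, 0.708, 0.707, 0.0]
contact_force: [0.1, 0.1, 4.1]
finger_gap: 0.0494
finger_force: 20.0
t 8.1 tcp [ 0.4685 -0.1021  0.0685] tilt [ 0.001 -0.    -1.   ] yang -0.1 slide [ 0.281  0.644 -0.358] roll -0.002 gap 0.0494
```

```bash
python3 -m handwheel '{"slide":[[0,0,-0.04],[0,0,-0.14],[0,0,-0.25],[0.02,0.05,-0.33],[0.06,0.15,-0.36],[0.12,0.27,-0.36],[0.18,0.41,-0.36],[0.24,0.53,-0.36],[0.27,0.62,-0.36],[0.279,0.645,-0.36]],"roll":[0,0,0,0,0,0,0,0,0,0]}'; python3 -m handwheel '{"slide":[[0,0,0],[0,0,0],[0,0,0]],"roll":[0,0,0]}'
python3 -c "
from h import *
go(.6296,-.0321,.070)"
```

```text
time: 9.1
tcp_pos: [0.6315, -0.0307, 0.1585]
orientation: [-0.0, 0.707, 0.707, 0.001]
contact_force: [-0.6, -0.1, -2.2]
finger_gap: 0.0494
finger_force: 20.0
time: 9.4
tcp_pos: [0.6281, -0.0336, 0.1581]
orientation: [-0.0, 0.708, 0.706, -0.001]
contact_force: [0.1, -0.3, -1.3]
finger_gap: 0.0492
finger_force: 20.0
t 9.4 tcp [ 0.6281 -0.0336  0.1581] tilt [-0.002 -0.001 -1.   ] yang -0.12 slide [0.006 0.007 0.352] roll -0.003 gap 0.0492
```

```bash
python3 -m handwheel '{"slide":[[0.002,0.003,0.1],[0.002,0.003,0.22],[0.002,0.003,0.3],[0.002,0.003,0.335],[0.002,0.003,0.348],[0.002,0.003,0.355],[0.002,0.003,0.355]],"roll":[0,0,0,0,0,0,0]}'; python3 -m handwheel '{"slide":[[0,0,0],[0,0,0],[0,0,0],[0,0,0],[0,0,0],[0,0,0]],"roll":[0,0,0,0,0,0]}' 88
python3 -m handwheel '{"slide":[[0,0,-0.1],[0,0,-0.25],[0,-0.03,-0.36],[0,-0.13,-0.36],[0.01,-0.26,-0.36],[0.01,-0.4,-0.36],[0.02,-0.53,-0.36],[0.024,-0.64,-0.36],[0.024,-0.668,-0.36],[0.024,-0.668,-0.36]],"roll":[0,0,0,0,0,0,0,0,0,0]}'
python3 - <<'E'
from h import *
n='scene';p,d=arm.capture(n);W=cloud(p,d,arm.camera_params(n)); print(lids(p,W,box=(.4,.75,-.3,.2)))
go(.463,-.026,.068)
E
```

```text
time: 10.1
tcp_pos: [0.631, -0.032, 0.0704]
orientation: [0.001, 0.708, 0.707, 0.001]
contact_force: [0.8, 0.2, -0.4]
finger_gap: 0.0495
finger_force: 20.0
time: 10.7
tcp_pos: [0.6304, -0.0319, 0.0695]
orientation: [0.0, 0.708, 0.707, 0.0]
contact_force: [-0.7, -0.5, -0.5]
finger_gap: 0.0879
finger_force: 0.0
time: 11.7
tcp_pos: [0.4633, -0.0258, 0.1597]
orientation: [0.0, 0.707, 0.707, -0.0]
contact_force: [-0.2, 0.6, 0.6]
finger_gap: 0.0878
finger_force: 0.0
{'red': ([0.6309, -0.0306], 0.0254, np.float64(0.0854), 499, [237.0, 238.0]), 'blue': ([0.4623, -0.0259], 0.0255, np.float64(0.0855), 310, [270.0, 180.0]), 'green': ([0.6268, 0.0447], 0.0252, np.float64(0.0857), 518, [278.0, 247.0]), 'black': ([0.4553, 0.0531], 0.0256, np.float64(0.0854), 338, [307.0, 185.0])}
t 11.75 tcp [ 0.4648 -0.0256  0.1597] tilt [ 0.002  0.    -1.   ] yang -0.08 slide [-0.002 -0.008  0.367] roll -0.002 gap 0.0886
```

Red is standing at (631,-31) with its top at 85 mm. Blue is next.

```bash
python3 -m handwheel '{"slide":[[0,-0.004,0.1],[0,-0.004,0.22],[0,-0.004,0.31],[0,-0.004,0.35],[0,-0.004,0.366],[0,-0.004,0.366]],"roll":[0,0,0,0,0,0]}'; python3 -m handwheel '{"slide":[[0,0,0],[0,0,0],[0,0,0],[0,0,0],[0,0,0],[0,0,0],[0,0,0]],"roll":[0,0,0,0,0,0,0]}' 40 20
python3 -c "
from h import *
go(.6338,-.1079,.158)"
```

```text
time: 12.35
tcp_pos: [0.4637, -0.0255, 0.0674]
orientation: [0.0, 0.708, 0.707, 0.0]
contact_force: [-0.2, -0.5, -1.0]
finger_gap: 0.0883
finger_force: 0.0
time: 13.05
tcp_pos: [0.4625, -0.0258, 0.0682]
orientation: [0.0, 0.708, 0.707, 0.0]
contact_force: [0.6, 0.7, 3.6]
finger_gap: 0.0492
finger_force: 20.0
t 13.05 tcp [ 0.4625 -0.0258  0.0682] tilt [ 0. -0. -1.] yang -0.09 slide [-0.327  0.686 -0.359] roll -0.002 gap 0.0492
```

```bash
python3 -m handwheel '{"slide":[[0,0,-0.04],[0,0,-0.14],[0,0,-0.25],[-0.03,0.05,-0.33],[-0.08,0.16,-0.36],[-0.14,0.29,-0.36],[-0.21,0.43,-0.36],[-0.27,0.56,-0.36],[-0.31,0.65,-0.36],[-0.327,0.686,-0.36]],"roll":[0,0,0,0,0,0,0,0,0,0]}'; python3 -m handwheel '{"slide":[[0,0,0],[0,0,0],[0,0,0]],"roll":[0,0,0]}'
python3 -c "
from h import *
go(.6338,-.1079,.070)"
```

```text
time: 14.05
tcp_pos: [0.6355, -0.1096, 0.1573]
orientation: [0.001, 0.709, 0.706, 0.0]
contact_force: [0.3, 0.4, -1.1]
finger_gap: 0.0493
finger_force: 20.0
time: 14.35
tcp_pos: [0.6327, -0.1071, 0.1578]
orientation: [-0.001, 0.707, 0.707, -0.001]
contact_force: [-0.7, 0.1, -0.5]
finger_gap: 0.0491
finger_force: 20.0
t 14.35 tcp [ 0.6327 -0.1071  0.1578] tilt [-0.002  0.    -1.   ] yang -0.01 slide [-0.003  0.005  0.351] roll -0.0 gap 0.0491
```

```bash
python3 -m handwheel '{"slide":[[0,0.002,0.1],[0,0.002,0.22],[0,0.002,0.3],[0,0.002,0.335],[0,0.002,0.347],[0,0.002,0.354],[0,0.002,0.354]],"roll":[0,0,0,0,0,0,0]}'; python3 -m handwheel '{"slide":[[0,0,0],[0,0,0],[0,0,0],[0,0,0],[0,0,0],[0,0,0]],"roll":[0,0,0,0,0,0]}' 88
python3 -m handwheel '{"slide":[[0,0,-0.1],[0,0,-0.25],[0.03,-0.03,-0.36],[0.12,-0.13,-0.36],[0.24,-0.26,-0.36],[0.37,-0.4,-0.36],[0.49,-0.54,-0.36],[0.6,-0.66,-0.36],[0.642,-0.715,-0.36],[0.642,-0.715,-0.36]],"roll":[0,0,0,0,0,0,0,0,0,0]}'
python3 - <<'E'
from h import *
n='scene';p,d=arm.capture(n);W=cloud(p,d,arm.camera_params(n)); print(lids(p,W,box=(.4,.75,-.3,.2)))
go(.455,.0525,.068)
E
```

```text
time: 15.05
tcp_pos: [0.6349, -0.1076, 0.0704]
orientation: [0.001, 0.708, 0.707, 0.001]
contact_force: [0.7, -1.0, -1.3]
finger_gap: 0.0493
finger_force: 20.0
time: 15.65
tcp_pos: [0.6343, -0.1077, 0.0695]
orientation: [0.0, 0.708, 0.707, -0.0]
contact_force: [0.5, -0.2, -0.3]
finger_gap: 0.0879
finger_force: 0.0
time: 16.65
tcp_pos: [0.4538, 0.055, 0.1598]
orientation: [-0.001, 0.706, 0.708, -0.0]
contact_force: [0.8, 0.5, -0.4]
finger_gap: 0.088
finger_force: 0.0
{'red': ([0.6312, -0.0309], 0.0248, np.float64(0.0853), 501, [237.0, 238.0]), 'blue': ([0.6345, -0.1077], 0.0254, np.float64(0.0857), 457, [198.0, 229.0]), 'green': ([0.6272, 0.0438], 0.0247, np.float64(0.0857), 521, [278.0, 247.0]), 'black': ([0.4565, 0.0529], 0.0252, np.float64(0.0854), 306, [307.0, 186.0])}
t 16.7 tcp [0.4556 0.0537 0.1597] tilt [ 0. -0. -1.] yang 0.06 slide [-0.005 -0.002  0.367] roll 0.001 gap 0.088
```

```bash
python3 -m handwheel '{"slide":[[0,0,0.1],[0,0,0.22],[0,0,0.31],[0,0,0.35],[0,0,0.366],[0,0,0.366]],"roll":[0,0,0,0,0,0]}'; python3 -m handwheel '{"slide":[[0,0,0],[0,0,0],[0,0,0],[0,0,0],[0,0,0],[0,0,0],[0,0,0]],"roll":[0,0,0,0,0,0,0]}' 40 20
python3 -c "
from h import *
go(.6381,-.1838,.158)"
```

```text
time: 17.3
tcp_pos: [0.4567, 0.0522, 0.0675]
orientation: [0.0, 0.708, 0.706, -0.0]
contact_force: [0.2, -0.1, -0.1]
finger_gap: 0.0882
finger_force: 0.0
time: 18.0
tcp_pos: [0.4559, 0.053, 0.0682]
orientation: [0.0, 0.708, 0.707, 0.0]
contact_force: [-0.8, -0.9, 3.9]
finger_gap: 0.0496
finger_force: 20.0
t 18.0 tcp [0.4559 0.053  0.0682] tilt [ 0. -0. -1.] yang -0.08 slide [-0.946  0.73  -0.359] roll -0.002 gap 0.0496
```

```bash
python3 -m handwheel '{"slide":[[0,0,-0.04],[0,0,-0.14],[0,0,-0.25],[-0.04,0.03,-0.33],[-0.12,0.09,-0.36],[-0.24,0.18,-0.36],[-0.36,0.28,-0.36],[-0.48,0.37,-0.36],[-0.6,0.46,-0.36],[-0.7,0.54,-0.36]],"roll":[0,0,0,0,0,0,0,0,0,0]}'; python3 -m handwheel '{"slide":[[-0.1,0.08,0],[-0.18,0.14,0],[-0.23,0.18,0],[-0.246,0.19,0],[-0.246,0.19,0],[-0.246,0.19,0],[-0.246,0.19,0]],"roll":[0,0,0,0,0,0,0]}'
python3 -c "
from h import *
go(.6381,-.1838,.070)"
```

```text
time: 19.0
tcp_pos: [0.5908, -0.1247, 0.1575]
orientation: [-0.0, 0.708, 0.706, -0.001]
contact_force: [0.1, 1.4, -1.2]
finger_gap: 0.0493
finger_force: 20.0
time: 19.7
tcp_pos: [0.6374, -0.1823, 0.158]
orientation: [-0.001, 0.707, 0.707, -0.0]
contact_force: [-0.0, 0.4, -1.0]
finger_gap: 0.0496
finger_force: 20.0
t 19.7 tcp [ 0.6374 -0.1823  0.158 ] tilt [-0.001  0.001 -1.   ] yang 0.03 slide [-0.006  0.003  0.352] roll 0.001 gap 0.0496
```

```bash
python3 -m handwheel '{"slide":[[-0.002,0.002,0.1],[-0.002,0.002,0.22],[-0.002,0.002,0.3],[-0.002,0.002,0.335],[-0.002,0.002,0.347],[-0.002,0.002,0.354],[-0.002,0.002,0.354]],"roll":[0,0,0,0,0,0,0]}'; python3 -m handwheel '{"slide":[[0,0,0],[0,0,0],[0,0,0],[0,0,0],[0,0,0],[0,0,0]],"roll":[0,0,0,0,0,0]}' 88
python3 -m handwheel '{"slide":[[0,0,-0.1],[0,0,-0.25],[0,-0.03,-0.4],[0,-0.13,-0.5],[0,-0.26,-0.5],[0,-0.4,-0.5],[0,-0.54,-0.5],[0,-0.66,-0.5],[0,-0.7,-0.5],[0,-0.7,-0.5]],"roll":[0,0,0,0,0,0,0,0,0,0]}'
python3 - <<'E'
from h import *
n='scene';p,d=arm.capture(n);W=cloud(p,d,arm.camera_params(n)); print(lids(p,W,box=(.55,.75,-.3,.2)))
cv2.imwrite('pics/s9.png',cv2.resize(cv2.cvtColor(p,cv2.COLOR_RGB2BGR)[110:310,110:370],None,fx=3,fy=3))
R=np.array([[np.cos(np.radians(3.2)),-np.sin(np.radians(3.2))],[np.sin(np.radians(3.2)),np.cos(np.radians(3.2))]])
for k,v in lids(p,W,box=(.55,.75,-.3,.2)).items(): print(k,np.round(R.T@(np.array(v[0])-[.6317,-.070]),4))
E
```

```text
time: 20.4
tcp_pos: [0.6391, -0.1841, 0.0705]
orientation: [0.001, 0.708, 0.707, 0.001]
contact_force: [0.3, -0.4, -1.1]
finger_gap: 0.0494
finger_force: 20.0
time: 21.0
tcp_pos: [0.6385, -0.1842, 0.0695]
orientation: [0.0, 0.708, 0.707, 0.0]
contact_force: [0.4, 0.5, -0.7]
finger_gap: 0.0881
finger_force: 0.0
time: 22.0
tcp_pos: [0.4628, -0.1843, 0.1947]
orientation: [0.0, 0.708, 0.706, -0.0]
contact_force: [0.9, -0.4, 0.2]
finger_gap: 0.0877
finger_force: 0.0
{'red': ([0.6307, -0.0308], 0.0257, np.float64(0.0855), 499, [238.0, 238.0]), 'blue': ([0.635, -0.1078], 0.025, np.float64(0.0858), 456, [198.0, 229.0]), 'green': ([0.6259, 0.0449], 0.0261, np.float64(0.0856), 523, [278.0, 247.0]), 'black': ([0.6388, -0.1836], 0.0255, np.float64(0.0863), 423, [161.0, 220.0])}
red [0.0012 0.0392]
blue [ 0.0012 -0.0379]
green [0.0006 0.115 ]
black [ 0.0007 -0.1138]
```

View pics/s9.png

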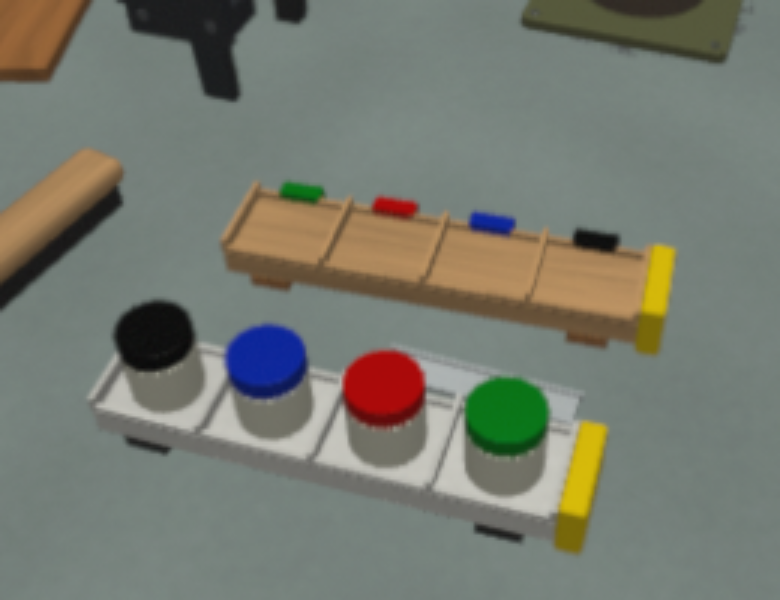

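From the white rack's yellow end the order is green (507,435), red (385,405), blue (267,380), black (160,355). All four are upright, within about 2 mm of their bay centres, and the robot is clear.

```bash
python3 -m handwheel '{"slide":[[0,0,0],[0,0,0],[0,0,0],[0,0,0]],"roll":[0,0,0,0]}'; python3 -c "
from plant import arm
print(arm.sign_off())"
```

```text
time: 22.45
tcp_pos: [0.464, -0.1838, 0.1944]
orientation: [0.0, 0.708, 0.707, 0.0]
contact_force: [0.0, 0.5, -0.6]
finger_gap: 0.0881
finger_force: 0.0
the job is handed in; nothing more can be done
None
```

I moved all four jars to the white rack in reverse order (from its yellow end: green, red, blue, black), each upright and within about 2 mm of its bay centre at the last look, and handed the job in at about 22.5 s; the sign-off returned no verdict.

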